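Probe the marked test pad of a powered board

TASK

First switch on the bench supply by pushing the red-knobbed toggle on its roof fully over, away from the robot. Then lift the orange test probe out of its stand and press its sprung tip gently on the brass test pad inside the red and white rings on the sloping circuit board, with the probe square to the board (not plumb) and the spring pin pushed in about half way, neither barely touching nor bottomed. The job finishes while you are still holding the probe there like this, without letting go; leave the switch on and do not disturb the loudspeaker, solder spool or black box.

Things in the scene. Friction and masses are not known exactly. Their poses are not given: they have to be found in the camera images.
- power (a joint): toggle switch of the bench supply, rad: 0 = off, leaning towards the supply's front (-x side, the robot's); 1.0 = fully on, leaning away from the robot. It moves easily (about 1 to 2 N at the knob) and stays where it is left. It is on above 0.85
- power_tip (a point): centre of the red ball knob (26 mm diameter) on the toggle: the end of a 10 mm rod, 55 mm from the hinge. Its y axis is the hinge axis: level, pointing to the supply's left (the robot's left, turned by the supply's yaw). The knob swings at right angles to it, 53 mm away from the robot in all, leaning 0.5 rad at either end and upright half way; push it level: pressing down along the rod does not turn it
- supply: fixed grey bench supply box, 130 x 110 mm, 60 mm high. Origin: centre of its underside, on the table; z up, its front faces -x (the robot). A black block (70 x 50 mm, top 85 mm above the table) in the middle of its roof carries the toggle's hinge, 82 mm above the table
- probe_grip (a point): middle of the orange handle, where to hold the probe, which stands upright, tip down; z axis from tip to handle end. Round handle 22 mm diameter, from 49 mm below to 35 mm above this point; under it a white collar 32 mm diameter, 6 mm thick, resting on the stand, then a steel nose 9 mm diameter, 46 mm long, in the socket. About 100 g; grasp from any direction round the axis
- probe_tip (a point): rounded free end of the probe's brass spring pin (5 mm diameter, standing 14 mm out of the steel nose): 115 mm from probe_grip down the probe's axis (its -z) when the pin is not pushed in
- probe_pin (a joint): how far the spring pin is pushed into the probe, m: 0 = fully out, 0.010 = bottomed. The spring gives about 1 N at the first touch, 2.2 N half way and 3.5 N at the end of its travel; beyond that it is rigid
- stand: fixed black socket block 70 x 70 mm, 75 mm high, a vertical 13 mm hole through its centre holding the probe's nose, and a low tray (22 mm high, reaching 91 mm from the block's centre) on its +x side. Origin: centre of the block's underside, on the table; z up. Lift the probe straight up: its tip starts 15 mm above the table and clears the block at 75 mm
- pad: the marked spot: fixed brass pad, 14 mm diameter, in a white ring (19 mm) and a red ring (25 mm) on the green board, about 70 mm above the table. Origin: centre of its top face; z axis = outward normal of the board, which slopes 17 degrees (0.30 rad) from level and faces up and away from the robot; y axis level, along the board. Hold the probe's axis along this normal
- holder: fixed aluminium holder, about 195 mm wide, gripping the sloping green board (110 x 142 mm) by its two sides. Origin: centre of its underside, on the table; z up, the board's lower edge on its +x side (away from the robot). The pad lies 12 mm above the board's middle along the slope and 20 mm to its left (+y). The tallest parts on the board rise 22 mm from it, along its lower edge
- speaker: bystander: loose loudspeaker, 92 mm diameter, 50 mm high; origin at the centre of its underside. Leave it alone
- spool: bystander: loose spool of solder standing on end, 54 mm diameter, 40 mm high; origin at the centre of its underside. Leave it alone
- enclosure: bystander: loose open black plastic box, 70 x 90 mm, 45 mm high; origin at the centre of its underside. Leave it alone
Mind the look-alikes: they are no part of the job. Leave any purple look-alike of the holder alone.

How it is judged:
On the way, in this order (a step that is already met when the one before it is completed fails the run):
1. the supply is switched on (toggle beyond 0.85 rad) (value of joint power above 0.85 rad), for 0.2 s.
2. the probe is held clear above its stand (tip more than 78 mm above the table) (z of probe_tip in the frame of stand above 0.078 m and contact force between the fingers and probe above 1 N), for 0.1 s.
3. the probe tip presses the marked pad, square and lightly (contact force between probe and pad between 0.7 and 6 N and value of joint probe_pin between 0.001 and 0.0095 m and distance between probe_tip and pad below 0.007 m and angle between the z axis of probe_grip and the z axis of pad, either way round below 0.15 rad and contact force between the fingers and probe above 1 N), for 0.3 s.
At the end, for the whole second after the job is handed in: The toggle is on (beyond 0.85 rad); the probe, still gripped and at rest (under 20 mm/s), presses the marked pad with 0.7 to 6 N, its tip within 7 mm of the pad's centre, its axis within 0.15 rad of the board's normal, its spring pin pushed in 1 to 9.5 mm; no bystander has moved more than 30 mm (all of step 3 and value of joint power above 0.85 rad and linear speed of probe below 0.02 m/s and distance of each of speaker, spool, enclosure from where it was at the start of the episode below 0.03 m); the arm keeps its last pose, push and grip.
It fails at once if the pad or board is pressed harder than 15 N (contact force between anything else and holder above 15 N).
It fails at once if the speaker is moved more than 30 mm (distance of speaker from where it was at the start of the episode above 0.03 m).
It fails at once if the spool is moved more than 30 mm (distance of spool from where it was at the start of the episode above 0.03 m).
It fails at once if the enclosure is moved more than 30 mm (distance of enclosure from where it was at the start of the episode above 0.03 m).
It also fails if it takes over 54 s, if anything falls off the work surface, if the arm or the gripper's body presses on something with over 40 N, if the wrist force passes 120 N, or if a joint passes its speed limit or range.

ROBOT

A 6-joint arm with a two-finger parallel gripper is mounted at the origin on the work surface. World frame = base frame: x ahead of the robot, y to its left, z up, the work surface at z = 0. Lengths are in m, angles in rad, forces in N, time in s.
With the tool pointing down it reaches from about 0.375 to 0.9 m from the base axis. Payload 3.1 kg.
Tool frame: the origin (TCP) lies between the finger pads; the fingertips stand 8 mm ahead of it and the grasp point (between the pads) lies 11 mm behind it; z points along the fingers, y is the line along which they close (so a half turn about z gives the same grasp; the last joint's range is limited). The gripper opens to 85 mm and grips with 20 to 120 N. Pads are 22 mm wide; open, the fingers measure 114 mm over their backs; the gripper's body (76 mm by 85 mm) begins 54 mm behind the grasp point. The pads swing forward as they close: fully open they stand 13 mm farther back than shut.
Start: joints at [-1.329, 0.527, 1.433, -0, 1.181, -0.178], TCP at [0.255, -0.571, 0.239] pointing down, gripper open.
Joint ranges: [-3.08, 3.08], [-0.75, 2.2], [0.22, 2.44], [-1.43, 4.57], [0, 2.65], [-2.85, 2.85]. Speed limits (rad/s): [2.79, 2.79, 3.14, 3.14, 3.14, 3.14].

INTERFACE

Orientations are given as a unit quaternion [x, y, z, w].
In Python, from station import readout, cams, sign_off gives the robot as it stands.
- The arm moves only by the tool send_rows, never from a script. Its argument "commands" is text: rows parted by semicolons, each of 5 numbers parted by spaces: the finger opening in mm, from 0 to 85.4, then the shift along the tool's x, y, z each as a share of 0.02 m, from -1 to 1, then the turn about the tool's z as a share of 4 degrees, from -1 to 1. In form: grip dx dy dz spin; .... A call has 1 to 20 rows; each row shifts and turns the commanded pose from where the row before left it, along the tool's axes as they then stand; what a row does not reach is not made up. A row lasts 1/12 s, in which the tool goes at most 41.7 mm and 7.16 degrees, less where a joint would pass 70% of its speed; a pose out of reach is approached as far as the arm can. A call with a number of a shift or a turn outside -1 to 1 is refused whole. A call with a gripper value outside its range is refused whole. The fingers move at their own pace and stop on an object; "grip_force" is the grip in N (left out, the last holds). Time passes only in rows, so rows that do not move let the fingers close. It gives the time, the measured TCP pose, the force, the opening and the grip force at its end, in the units of the state.
- readout.sense(): the state, without advancing time (a new reading comes with each control period).
- cams.snapshot(name): name is "side" or "top"; returns a dict with "pixels" (400x640x3 uint8, red, green, blue), "intrinsics" (3x3 intrinsics, pixels), "eye" and "rotation" of the camera in the world. Camera axes: x right, y down, z forward; pixel columns grow to the right and rows downward; lengths in m; the calibration is good to about 2 mm. A picture is of the moment at which its call begins. There is no depth.
- sign_off(): hands the job in; it is judged then, once.
The state is a dict: "t": time; "q": joint angles; "qd": joint speeds; "tau": joint torques, N m; "tcp_pos": TCP position; "tool_rot": TCP orientation; "force": force on the tool from outside, world axes, zero at the start; "ft_torque": the same for the moment, N m; "finger_gap": opening from 0.0 (shut) to 1.0 (fully open); "gripper_force": force on a finger pad.
Only numpy, scipy, OpenCV 4.12 (cv2) and the standard library are available. Lean on these libraries where they do the work, as an engineer would, in place of code of your own. Each camera call takes 0.05 s, during which the arm holds its last target. There are 200 camera calls.

## Working session

There is one attempt and no reset: what is moved stays moved. The work goes in short steps, Python scripts to look and compute and a tool call to move; the robot and the scene stay as the last step left them, time stands still between calls to the robot, and variables do not carry over. Pictures are saved under pics/ and viewed, at most 10 in all, crops included, and the job is handed in when it is done.

Besides the shell and the picture viewer there is one more tool, called after "Call:" by a JSON object that holds its "api" and its "payload". send_rows: Moves the arm, as the interface text tells. Its arguments: {"type":"object","properties":{"commands":{"type":"string"},"grip_force":{"type":"number"}},"required":["commands"]}

```bash
mkdir -p pics; cat > h.py <<'E'
import numpy as np, cv2
from station import readout, cams, sign_off
def snap(n,f=None):
    s=cams.snapshot(n)
    if f: cv2.imwrite('pics/'+f,cv2.cvtColor(s['pixels'],cv2.COLOR_RGB2BGR))
    return s
def ray(s,u,v):
    d=np.array(s['rotation'])@np.linalg.inv(s['intrinsics'])@[u,v,1]
    return np.array(s['eye']),d/np.linalg.norm(d)
def plane(s,u,v,z):
    e,d=ray(s,u,v); return e+d*(z-e[2])/d[2]
def tri(s1,p1,s2,p2):
    e1,d1=ray(s1,*p1);e2,d2=ray(s2,*p2)
    t=np.linalg.lstsq(np.c_[d1,-d2],e2-e1,rcond=None)[0]
    a=e1+d1*t[0];b=e2+d2*t[1]; return (a+b)/2,np.linalg.norm(a-b)
def proj(s,P):
    c=np.array(s['intrinsics'])@np.array(s['rotation']).T@(np.array(P)-s['eye']); return c[:2]/c[2]
def blobs(s,lo,hi,amin=15):
    h=cv2.cvtColor(s['pixels'],cv2.COLOR_RGB2HSV)
    m=cv2.inRange(h,np.array(lo),np.array(hi))
    n,l,st,c=cv2.connectedComponentsWithStats(m)
    return [(np.round(c[i],1).tolist(),st[i].tolist()) for i in range(1,n) if st[i][4]>=amin]
E
python3 - <<'E'
from h import *
a=snap('top','top0.png');b=snap('side','side0.png')
for s in(a,b):
    print(np.round(s['eye'],3),np.round(s['rotation'],3).tolist(),np.round(s['intrinsics'],1).tolist())
    print('red',blobs(s,(0,150,80),(5,255,255)),blobs(s,(174,150,80),(180,255,255)))
    print('or',blobs(s,(6,150,80),(20,255,255)))
    print('green',blobs(s,(40,80,30),(90,255,255),100))
print(readout.sense())
E
```

```text
[ 0.254 -0.019  1.606] [0.722, -0.683, 0.075, -0.078] [[498.4, 0.0, 316.7], [0.0, 498.4, 190.6], [0.0, 0.0, 1.0]]
red [([29.9, 71.2], [8, 56, 41, 30, 321]), ([311.0, 207.0], [308, 204, 7, 7, 37])] []
or [([29.7, 89.8], [17, 89, 27, 4, 29])]
green [([26.3, 168.1], [0, 159, 39, 22, 272]), ([240.3, 213.4], [214, 197, 52, 33, 832])]
[ 0.453 -0.806  0.909] [0.919, -0.074, 0.038, -0.385] [[400.9, 0.0, 320.8], [0.0, 400.9, 193.8], [0.0, 0.0, 1.0]]
red [([361.3, 59.2], [348, 44, 25, 25, 319]), ([294.6, 186.5], [291, 183, 8, 8, 54])] []
or [([320.4, 255.9], [316, 245, 9, 21, 147]), ([319.8, 268.5], [316, 266, 8, 5, 24])]
green [([291.1, 63.7], [285, 48, 12, 25, 190]), ([282.2, 157.7], [268, 141, 33, 34, 636])]
{'t': 0.1, 'q': array([-1.32952125e+00,  5.28369442e-01,  1.43378564e+00, -6.05242399e-06,
        1.18143078e+00, -1.78511191e-01]), 'qd': array([ 1.08676227e-04, -1.81451731e-03, -4.15305013e-03,  1.11622681e-03,
        1.87427238e-03, -7.87265906e-05]), 'tau': array([ 1.65540951e-04, -4.43303311e+01, -1.78586644e+01, -2.67777577e-04,
        3.88905595e-03,  2.74486302e-05]), 'tcp_pos': array([ 0.25459138, -0.57009283,  0.23843014]), 'tool_rot': array([ 9.78052461e-01,  2.08356404e-01, -3.40674968e-05, -9.96028110e-04]), 'force': array([ 0.96980807,  0.83834634, -0.07373436]), 'ft_torque': array([ 0.00922466, -0.00070312,  0.02084342]), 'gripper_force': 0.0, 'finger_gap': 0.9991901701743517}
```

View pics/top0.png

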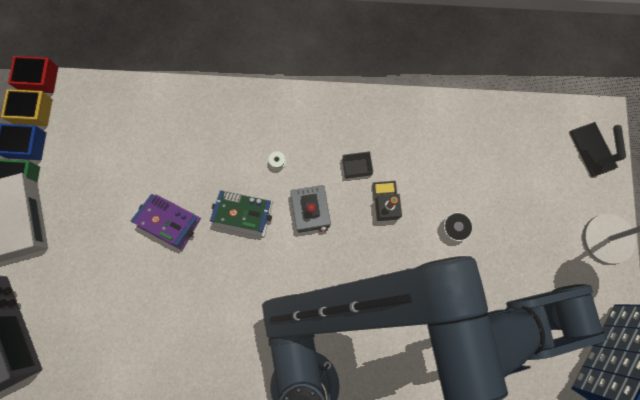

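View pics/side0.png

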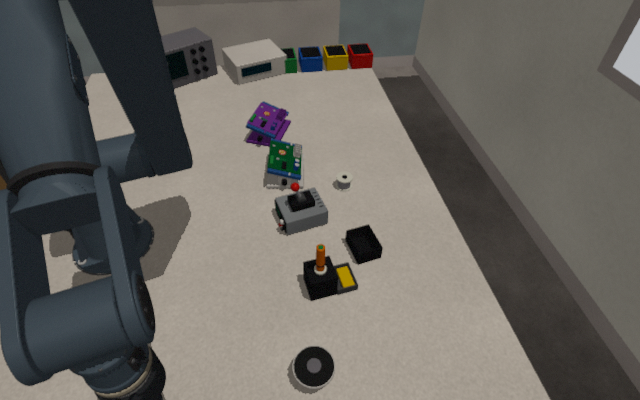

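The top view shows the supply (311,207), stand with probe (390,203), green holder (241,213) and purple decoy (166,222). The side view shows the red knob (295,187), probe (320,256) and board (284,158). Next I'll zoom in.

```bash
python3 - <<'E'
from h import *
a=snap('top');b=snap('side')
def crop(s,u,v,w,h,k):
    return cv2.cvtColor(cv2.resize(s['pixels'][v:v+h,u:u+w],None,fx=k,fy=k,interpolation=cv2.INTER_CUBIC),cv2.COLOR_RGB2BGR)
r1=np.hstack([crop(a,205,180,66,60,6),crop(a,365,175,66,60,6)])
r2=np.hstack([crop(b,255,130,66,60,6),crop(b,295,240,66,60,6)])
cv2.imwrite('pics/m1.png',cv2.resize(np.vstack([r1,r2]),(660,600)))
k,e=tri(a,(311,207),b,(294.6,186.5)); print('knob',k,e)
for n,s,bx in(('top',a,(205,190,275,240)),('side',b,(262,135,305,185))):
    h=cv2.cvtColor(s['pixels'],cv2.COLOR_RGB2HSV)
    m=np.zeros(h.shape[:2],np.uint8); x0,y0,x1,y1=bx
    m[y0:y1,x0:x1]=cv2.inRange(h,np.array((40,80,30)),np.array((90,255,255)))[y0:y1,x0:x1]
    p=cv2.findNonZero(m); hull=cv2.convexHull(p); R=cv2.minAreaRect(hull); print(n,'board',cv2.boxPoints(R).round(1).tolist())
    print('pad-ish',[q for q in blobs(s,(0,60,60),(25,255,255),4) if x0<q[0][0]<x1 and y0<q[0][1]<y1])
    print('probe-ish',[q for q in blobs(s,(3,110,60),(19,255,255),4) if (370<q[0][0]<410 and n=='top' or 305<q[0][0]<340 and n=='side') ])
E
```

```text
Traceback (most recent call last):
  File "h.py", line 13, in tri
    e1,d1=ray(s1,*p1);e2,d2=ray(s2,*p2)
          ~~~^^^^^^^^
  File "h.py", line 8, in ray
    d=np.array(s['rotation'])@np.linalg.inv(s['intrinsics'])@[u,v,1]
      ~~~~~~~~~~~~~~~~~~~~~~~^~~~~~~~~~~~~~~~~~~~~~~~~~~~~~~
ValueError: matmul: Input operand 1 has a mismatch in its core dimension 0, with gufunc signature (n?,k),(k,m?)->(n?,m?) (size 3 is different from 4)
```

View pics/m1.png

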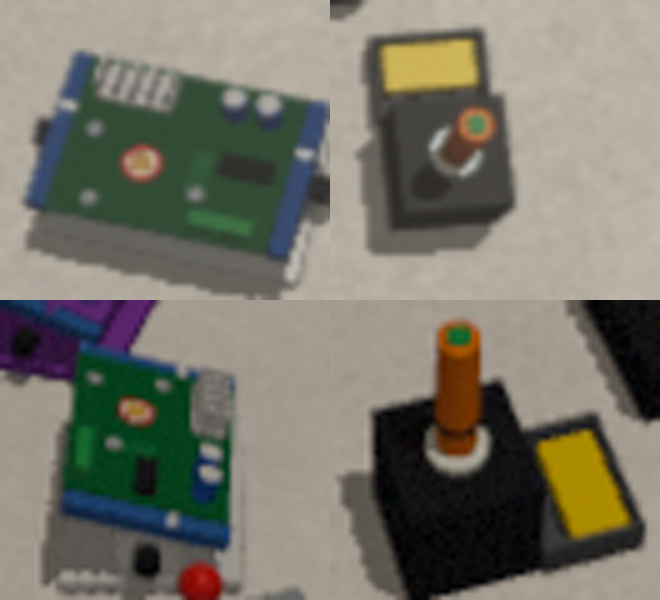

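```bash
sed -i "s/np.array(s\['rotation'\])/Rm(s)/g; 1a from scipy.spatial.transform import Rotation as Ro\ndef Rm(s): return Ro.from_quat(s['rotation']).as_matrix()" h.py; python3 - <<'E'
from h import *
a=snap('top');b=snap('side')
T=lambda x,y,o:np.array((x/5+o[0]-.4,y/5+o[1]-.4))
k,e=tri(a,(311,207),b,(294.6,186.5)); print('knob',k.round(4),e)
pad=tri(a,T(140,162,(205,180)),b,T(137,110,(255,130)));print('pad',pad)
print('end',tri(a,T(148,124,(365,175)),b,T(129,37,(295,240))))
print('collar',tri(a,T(125,153,(365,175)),b,T(128,145,(295,240))))
# board y dir: blue rails/pad corners
L=(205,180)
c=[plane(a,*T(x,y,L),z) for x,y,z in((80,52,.05),(30,207,.095),(280,255,.095),(325,100,.05))]
for p in c: print(p.round(4))
print('ydirs',[np.degrees(np.arctan2(*(p-q)[1::-1])) for p,q in((c[0],c[3]),(c[1],c[2]))],'xdirs',[np.degrees(np.arctan2(*(p-q)[1::-1])) for p,q in((c[0],c[1]),(c[3],c[2]))])
# supply
h=cv2.cvtColor(a['pixels'],cv2.COLOR_RGB2HSV)
# red knob neighbors; supply roof edges: use gray contour
g=cv2.cvtColor(a['pixels'],cv2.COLOR_RGB2GRAY)[175:240,280:340]
cv2.imwrite('pics/sup.png',cv2.cvtColor(cv2.resize(a['pixels'][175:240,280:340],None,fx=8,fy=8,interpolation=cv2.INTER_CUBIC),cv2.COLOR_RGB2BGR))
for n,uvz in dict(spool=(277,160,.04),encl=(357,165,.045),spk=(458,227,.05)).items(): print(n,plane(a,*uvz).round(3))
E
```

```text
knob [0.5257 0.0099 0.136 ] 0.00043352778032488534
pad (array([0.50944888, 0.25506056, 0.06939193]), np.float64(0.001668728483102086))
end (array([ 0.55735191, -0.23434874,  0.16511552]), np.float64(0.0007211005617189329))
collar (array([ 0.55735969, -0.23350145,  0.0771293 ]), np.float64(0.002224025457971323))
[0.5807 0.3033 0.05  ]
[0.4727 0.315  0.095 ]
[0.4518 0.1599 0.095 ]
[0.5583 0.1446 0.05  ]
ydirs [np.float64(81.95704240999774), np.float64(82.32023600617082)] xdirs [np.float64(-6.226422152308105), np.float64(-8.189811835247353)]
spool [0.693 0.132 0.04 ]
encl [ 0.689 -0.129  0.045]
spk [ 0.504 -0.454  0.05 ]
```

View pics/sup.png

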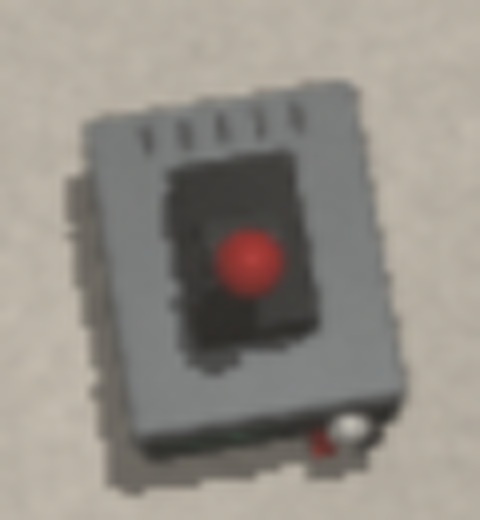

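Knob (0.526,0.010), supply yaw about +13°. Pad (0.509,0.255,0.069), board yaw about -7.8°. Probe at (0.557,-0.234). Heading to the toggle.

Call:
{"api": "send_rows", "payload": {"commands": "0 0 0 0 1; 0 0 0 0 1; 0 0 0 0 0.75; 0 0.67 -0.97 0 0; 0 0.67 -0.97 0 0; 0 0.67 -0.97 0 0; 0 0.67 -0.97 0 0; 0 0.67 -0.97 0 0; 0 0.67 -0.97 0 0; 0 0.67 -0.97 0 0; 0 0.67 -0.97 0 0; 0 0.67 -0.97 0 0; 0 0.67 -0.97 0 0; 0 0.67 -0.97 0 0; 0 0.67 -0.97 0 0; 0 0.67 -0.97 0 0", "grip_force": 20}}

```text
t: 1.63
tcp_pos: [0.3678, -0.2846, 0.2395]
tool_rot: [0.994, 0.114, 0.0, 0.0]
force: [1.2, 0.1, -0.7]
finger_gap: 0.004
gripper_force: 0.0
```

Call:
{"api": "send_rows", "payload": {"commands": "0 0.67 -0.97 0 0; 0 0.67 -0.97 0 0; 0 0.67 -0.97 0 0; 0 0.67 -0.97 0 0; 0 0.67 -0.97 0 0; 0 0.67 -0.97 0 0; 0 0.67 -0.97 0 0; 0 0.67 -0.97 0 0; 0 0.67 -0.97 0 0; 0 0.67 -0.97 0 0; 0 0.67 -0.97 0 0; 0 0.67 -0.97 0 0; 0 0.67 -0.97 0 0; 0 0 0 0 0; 0 0 0 0 0"}}

```text
t: 2.88
tcp_pos: [0.4804, 0.0001, 0.2393]
tool_rot: [0.993, 0.115, 0.0, 0.0]
force: [-0.2, 0.4, -0.1]
finger_gap: -0.001
gripper_force: 0.0
```

Call:
{"api": "send_rows", "payload": {"commands": "0 0 0 1 0; 0 0 0 1 0; 0 0 0 1 0; 0 0 0 1 0; 0 0 0 1 0; 0 0 0 1 0; 0 0 0 0 0; 0 0.4 0 0 0; 0 0.4 0 0 0; 0 0.4 0 0 0; 0 0.4 0 0 0; 0 0.4 0 0 0; 0 0.4 0 0 0; 0 0.4 0 0 0; 0 0.4 0 0 0; 0 0.4 0 0 0; 0 0 0 0 0"}}

```text
t: 4.3
tcp_pos: [0.5439, 0.0146, 0.1188]
tool_rot: [0.993, 0.116, -0.009, 0.0]
force: [-14.9, -8.6, 12.7]
finger_gap: 0.003
gripper_force: 9.9
```

```bash
python3 - <<'E'
from h import *
a=snap('top');b=snap('side','s2.png')
for s in(a,b): print([q for q in blobs(s,(0,120,60),(8,255,255),4) if 270<q[0][0]<330 and 130<q[0][1]<230])
cv2.imwrite('pics/s2.png',cv2.cvtColor(cv2.resize(b['pixels'][120:220,230:390],None,fx=4,fy=4),cv2.COLOR_RGB2BGR))
E
```

```text
[]
[([309.8, 185.7], [306, 183, 8, 6, 29]), ([279.9, 224.7], [279, 223, 4, 4, 7])]
```

View pics/s2.png

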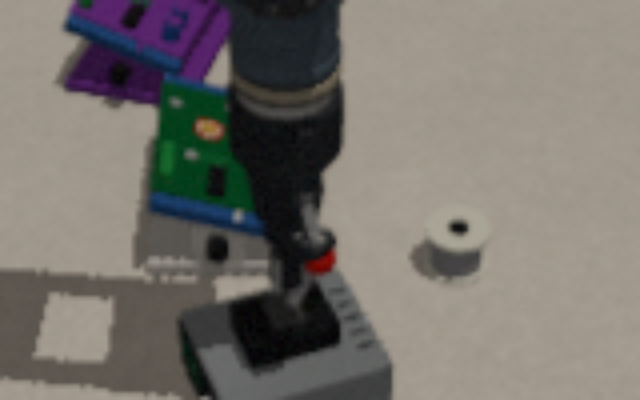

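The knob is over and against its stop. I'll back off and check it.

Call:
{"api": "send_rows", "payload": {"commands": "0 -0.8 0 0 0; 0 -0.8 0 0 0; 85 0 0 -1 0; 85 0 0 -1 0; 85 0 0 -1 0; 85 0 0 -1 0; 85 0 0 -1 1; 85 0 0 0 1; 85 0 0 0 1; 85 0 0 0 1; 85 0 0 0 1; 85 0 0 0 0.2; 85 0 0 0 0"}}

```text
t: 5.48
tcp_pos: [0.5199, 0.0085, 0.2194]
tool_rot: [0.998, -0.067, 0.001, -0.0]
force: [-0.2, -0.2, -0.9]
finger_gap: 1.0
gripper_force: 0.0
```

```bash
python3 - <<'E'
from h import *
a=snap('top');b=snap('side')
r=[]
for s in(a,b): print([q for q in blobs(s,(0,120,60),(8,255,255),4) if 270<q[0][0]<330 and 130<q[0][1]<230])
print([q for q in blobs(b,(3,110,60),(19,255,255),4)])
st=readout.sense();R=Ro.from_quat(st['tool_rot']).as_matrix();print(st['tcp_pos'],R.round(3).tolist())
print('to probe',R.T@(np.array([.5573,-.234,.235])-st['tcp_pos'])/.02)
b['rotation'];print(plane(b,309.8,185.7,.13),proj(b,(.577,.022,.13)),proj(b,(.570,.02,.133)))
E
```

```text
[]
[([309.3, 183.9], [306, 180, 8, 9, 54]), ([279.5, 224.5], [279, 223, 3, 4, 6])]
[([11.9, 83.5], [0, 51, 32, 77, 1289]), ([37.5, 52.2], [36, 52, 4, 2, 4]), ([348.1, 58.1], [348, 54, 2, 9, 10]), ([350.7, 55.7], [350, 54, 3, 5, 6]), ([27.7, 62.5], [25, 60, 7, 7, 13]), ([350.8, 66.0], [350, 64, 3, 5, 5]), ([35.0, 67.3], [34, 66, 3, 4, 6]), ([4.0, 77.2], [3, 76, 3, 3, 4]), ([38.6, 91.8], [37, 91, 4, 3, 5]), ([22.6, 142.8], [1, 100, 46, 90, 1307]), ([53.7, 120.8], [46, 105, 15, 26, 76]), ([266.9, 113.3], [265, 112, 5, 4, 13]), ([44.2, 121.0], [43, 120, 4, 3, 5]), ([65.5, 120.5], [65, 120, 2, 2, 4]), ([280.9, 151.5], [278, 149, 6, 6, 17]), ([6.6, 194.6], [0, 176, 22, 32, 326]), ([320.1, 257.8], [316, 244, 9, 27, 197])]
[0.51964377 0.00849626 0.21931543] [[0.991, -0.133, 0.001], [-0.133, -0.991, 0.0], [0.0, -0.0, -1.0]]
to probe [ 3.48338761 11.7653156  -0.78386635]
[0.56890118 0.01291027 0.13      ] [312.14660846 183.24444501] [309.81246021 183.19879383]
```

```bash
python3 - <<'E'
from h import *
b=snap('side')
k0=plane(b,294.6,186.5,.1303); c=np.cos
for yaw in(.17,.23):
  d=np.array([np.cos(yaw),np.sin(yaw),0])
  h=k0+d*.055*np.sin(.5); h[2]=.082
  for p in(.8,.85,.9,.95,1.0): print(yaw,p,proj(b,h+.055*(d*np.sin(p-.5)+[0,0,np.cos(p-.5)])).round(1))
E
```

```text
0.17 0.8 [308.9 182.2]
0.17 0.85 [309.8 182.2]
0.17 0.9 [310.7 182.3]
0.17 0.95 [311.5 182.4]
0.17 1.0 [312.3 182.5]
0.23 0.8 [308.6 181.6]
0.23 0.85 [309.5 181.6]
0.23 0.9 [310.3 181.6]
0.23 0.95 [311.2 181.7]
0.23 1.0 [311.9 181.8]
```

Call:
{"api": "send_rows", "payload": {"commands": "85 0.29 0.98 0 0; 85 0.29 0.98 0 0; 85 0.29 0.98 0 0; 85 0.29 0.98 0 0; 85 0.29 0.98 0 0; 85 0.29 0.98 0 0; 85 0.29 0.98 0 0; 85 0.29 0.98 0 0; 85 0.29 0.98 0 0; 85 0.29 0.98 0 0; 85 0.29 0.98 0 0; 85 0.29 0.98 0 0; 85 0 0 0 0"}}

```text
t: 6.72
tcp_pos: [0.5576, -0.2383, 0.2194]
tool_rot: [0.998, -0.069, 0.001, 0.001]
force: [0.1, -0.7, 0.1]
finger_gap: 0.998
gripper_force: 0.0
```

```bash
python3 - <<'E'
from h import *
a=snap('top');b=snap('side')
for s in(a,b): print([q for q in blobs(s,(0,120,60),(8,255,255),4) if 270<q[0][0]<330 and 130<q[0][1]<230])
f=lambda s,u,v:cv2.cvtColor(cv2.resize(s['pixels'][v:v+60,u:u+60],None,fx=6,fy=6,interpolation=cv2.INTER_CUBIC),cv2.COLOR_RGB2BGR)
cv2.imwrite('pics/s3.png',np.hstack([f(a,280,175),f(b,270,160)]))
E
```

```text
[([308.4, 193.8], [305, 190, 8, 8, 49])]
[([279.7, 224.3], [279, 223, 3, 3, 6])]
```

View pics/s3.png

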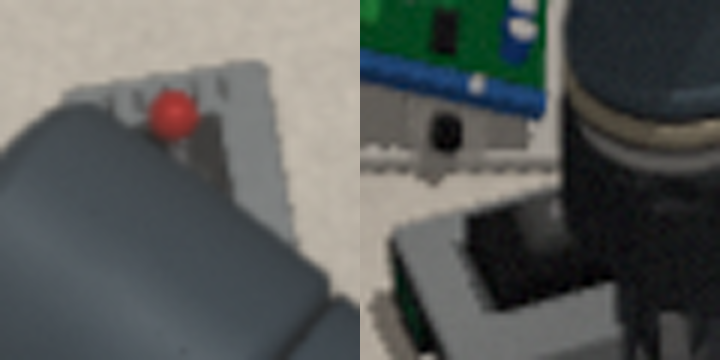

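```bash
python3 - <<'E'
from h import *
a=snap('top')
k0=plane(a,311,207,.1303);k1=plane(a,308.6,193.8,.1303);print(k0,k1,k1-k0,np.linalg.norm(k1-k0), np.degrees(np.arctan2(*(k1-k0)[1::-1])))
k0=plane(a,311,207.5,.1303);k1=plane(a,308.4,193.5,.1303);print(np.linalg.norm(k1-k0))
E
```

```text
[0.52692657 0.01000026 0.1303    ] [0.56707036 0.019615   0.1303    ] [0.04014379 0.00961474 0.        ] 0.04127913493682629 13.469049147156959
0.043807078824907676
```

```bash
python3 - <<'E'
from h import *
a=snap('top');b=snap('side')
for top in((308.4,193.8),(309,193.8)): print(tri(a,top,b,(309.3,183.9)))
print(tri(a,(311,207),b,(294.6,186.5)))
# finer: darkness-tolerant red centroid, upsampled
p=a['pixels'].astype(float)[183:215,298:322]; w=np.clip(p[...,0]-p[...,1:].max(2)-25,0,None)
yy,xx=np.mgrid[183:215,298:322]; print('w',(w*xx).sum()/w.sum(),(w*yy).sum()/w.sum())
print(np.round(w[5:18,5:18]).astype(int))
E
```

```text
(array([0.56784092, 0.020275  , 0.13003344]), np.float64(0.001465895791669024))
(array([0.56757647, 0.01841676, 0.13178246]), np.float64(0.0014760444613275592))
(array([0.52565032, 0.00986712, 0.13600552]), np.float64(0.00043352778032488534))
w 308.58137119113576 193.46018005540165
[[ 0  0  0  0  0  0  0  0  0  0  0  0  0]
 [ 0  0  0  0  0  0  0  0  0  0  0  0  0]
 [ 0  0  0  0 29 41 41 25  0  0  0  0  0]
 [ 0  0  0 35 63 73 72 65 35  0  0  0  0]
 [ 0  0 22 58 72 81 82 78 63 21  0  0  0]
 [ 0  0 33 61 75 85 87 81 70 38  0  0  0]
 [ 0  0 32 58 71 78 79 76 67 52  3  0  0]
 [ 0  0 26 49 61 67 70 66 57 33  0  0  0]
 [ 0  0 11 35 48 55 56 52 40  8  0  0  0]
 [ 0  0  0 13 27 35 36 28 10  0  0  0  0]
 [ 0  0  0  0  0  2  1  0  0  0  0  0  0]
 [ 0  0  0  0  0  0  0  0  0  0  0  0  0]
 [ 0  0  0  0  0  0  0  0  0  0  0  0  0]]
```

```bash
python3 - <<'E'
from h import *
a=snap('top')
d=np.array([np.cos(.23),np.sin(.23),0])
H=plane(a,310.4,205.2,.085)
# roof rectangle corners z=.06
R=np.mean([plane(a,280+x/8-.4,175+y/8-.4,.06) for x,y in((90,120),(350,85),(400,385),(143,440))],0)
for c in(H,R):
  for k in((.5257,.0099,.136),(.5677,.0195,.131)): print(c.round(4),(np.array(k)-c)@d)
E
```

```text
[0.5409 0.0131 0.085 ] -0.015510370888615455
[0.5409 0.0131 0.085 ] 0.027572201927548133
[0.541  0.0136 0.06  ] -0.015790388721204196
[0.541  0.0136 0.06  ] 0.027292184094959395
```

The toggle's end position is 27 mm past the hinge, so it is fully on; it started at about 0.2 rad. Now I'll grasp the probe.

Call:
{"api": "send_rows", "payload": {"commands": "85 0 -0.2 0.98 0; 85 0 0 0.98 0; 85 0 0 0.98 0; 85 0 0 0.98 0; 85 0 0 0.98 0; 0 0 0 0 0; 0 0 0 0 0; 0 0 0 0 0; 0 0 0 0 0; 0 0 0 0 0; 0 0 0 0 0; 0 0 0 0 0; 0 0 0 0 0; 0 0 0 0 0", "grip_force": 20}}

```text
t: 8.18
tcp_pos: [0.5578, -0.2313, 0.1223]
tool_rot: [0.998, -0.068, 0.001, 0.001]
force: [-0.5, -4.0, 4.2]
finger_gap: 0.25
gripper_force: 20.7
```

Call:
{"api": "send_rows", "payload": {"commands": "0 0 0 -0.5 0; 0 0 0 -0.5 0; 0 0 0 -0.5 0; 0 0 0 -0.4 0; 0 0 0 0 0; 0 0.15 0 0 0; 0 0.15 0 0 0; 0 0.15 0 0 0; 0 0.15 0 0 0; 0 0.15 0 0 0; 0 0.15 0 0 0; 0 0.15 0 0 0; 0 0.15 0 0 0; 0 0.15 0 0 0; 0 0.15 0 0 0; 0 0 0 0 0"}}

```text
t: 9.52
tcp_pos: [0.5847, -0.2337, 0.1574]
tool_rot: [0.998, -0.067, -0.003, -0.001]
force: [-3.0, -5.2, -2.5]
finger_gap: 0.255
gripper_force: 24.2
```

```bash
python3 - <<'E'
from h import *
b=snap('side')
for q in blobs(b,(3,110,60),(19,255,255),4):
    if 250<q[0][0]<400 and 180<q[0][1]<330: print(q)
cv2.imwrite('pics/s4.png',cv2.cvtColor(cv2.resize(b['pixels'][180:300,260:400],None,fx=5,fy=5,interpolation=cv2.INTER_CUBIC),cv2.COLOR_RGB2BGR))
E
```

```text
([325.5, 254.9], [321, 245, 10, 17, 75])
```

View pics/s4.png

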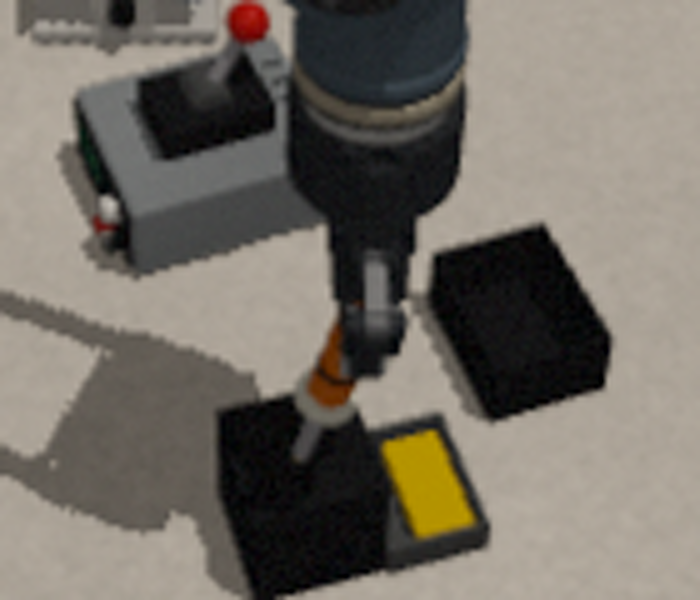

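Call:
{"api": "send_rows", "payload": {"commands": "0 0.15 0 0 0; 0 0.15 0 0 0; 0 0 0 0 0"}}

```text
t: 9.82
tcp_pos: [0.5901, -0.2344, 0.157]
tool_rot: [0.998, -0.067, -0.004, -0.001]
force: [-3.7, -4.8, -3.0]
finger_gap: 0.25
gripper_force: 24.8
```

Call:
{"api": "send_rows", "payload": {"commands": "0 0 0 0 0; 0 0 0 0 0; 0 -0.05 0 -0.5 0; 0 0 0 -0.5 0; 0 0 0 -1 0; 0 0 0 -1 0; 0 0 0 -1 0; 0 0 0 -1 0; 0 0 0 -1 0; 0 0 0 0 0; 0 0 0 0 0", "grip_force": 60}}

```text
t: 10.73
tcp_pos: [0.5922, -0.2336, 0.2802]
tool_rot: [0.998, -0.067, 0.001, -0.001]
force: [0.1, -1.2, -2.7]
finger_gap: 0.245
gripper_force: 58.5
```

```bash
python3 - <<'E'
from h import *
b=snap('side');st=readout.sense()
R=Ro.from_quat(st['tool_rot']).as_matrix();g=st['tcp_pos']-R[:,2]*.011
for t in(.2,.25,.3,.35,.4):
  ax=-R[:,2]*np.cos(t)+R[:,0]*np.sin(t)
  print(t,[proj(b,g-ax*l).round(1).tolist() for l in(.052,.10,.115)])
u,v=proj(b,g-[0,0,.06]).astype(int);print(u,v)
x0,y0=u-45,v-40
cv2.imwrite('pics/s5.png',cv2.cvtColor(cv2.resize(b['pixels'][y0:y0+80,x0:x0+100],None,fx=7,fy=7,interpolation=cv2.INTER_CUBIC),cv2.COLOR_RGB2BGR));print(x0,y0)
E
```

```text
0.2 [[331.0, 224.3], [326.2, 237.8], [324.8, 241.8]]
0.25 [[329.9, 224.1], [324.1, 237.5], [322.4, 241.5]]
0.3 [[328.8, 223.9], [322.0, 237.2], [320.0, 241.2]]
0.35 [[327.7, 223.7], [320.0, 236.8], [317.7, 240.7]]
0.4 [[326.6, 223.4], [318.0, 236.3], [315.4, 240.1]]
335 226
290 186
```

View pics/s5.png

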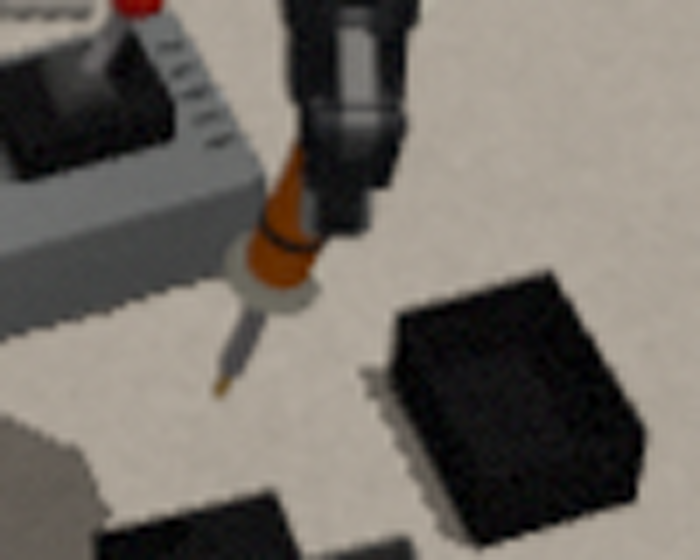

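Tilt is about 0.28 rad and the grip is good. Computing the move to the pad.

```bash
cat >> h.py <<'E'
PAD=np.array([.5094,.2551,.0694]); YAW=np.radians(-7.6)
N=np.array([np.sin(.3)*np.cos(YAW),np.sin(.3)*np.sin(YAW),np.cos(.3)])
def tip(st,t=.28,L=.115,z=.002):
    R=Ro.from_quat(st['tool_rot']).as_matrix();g=st['tcp_pos']-R[:,2]*.011
    return g-(-R[:,2]*np.cos(t)+R[:,0]*np.sin(t))*L-[0,0,z],R
E
python3 - <<'E'
from h import *
st=readout.sense();p,R=tip(st);print(p,R[:,0]);print(R.T@(PAD+.03*N-p)/.02, R.T@N)
E
```

```text
[ 0.55976079 -0.2289292   0.17718911] [ 0.99091841 -0.13445921 -0.00119155]
[ -5.30128781 -23.63555045   4.01345383] [ 0.29438093 -0.00270585 -0.95568433]
```

Call:
{"api": "send_rows", "payload": {"commands": "0 -0.22 -0.98 0 0; 0 -0.22 -0.98 0 0; 0 -0.22 -0.98 0 0; 0 -0.22 -0.98 0 0; 0 -0.22 -0.98 0 0; 0 -0.22 -0.98 0 0; 0 -0.22 -0.98 0 0; 0 -0.22 -0.98 0 0; 0 -0.22 -0.98 0 0; 0 -0.22 -0.98 0 0; 0 -0.22 -0.98 0 0; 0 -0.22 -0.98 0 0; 0 -0.22 -0.98 0 0; 0 -0.22 -0.98 0 0; 0 -0.22 -0.98 0 0; 0 -0.22 -0.98 0 0; 0 -0.22 -0.98 0 0; 0 -0.22 -0.98 0 0; 0 -0.22 -0.98 0 0; 0 -0.22 -0.98 0 0"}}

```text
t: 12.45
tcp_pos: [0.5555, 0.1668, 0.2769]
tool_rot: [0.998, -0.068, -0.003, -0.0]
force: [0.3, 0.0, -1.1]
finger_gap: 0.241
gripper_force: 58.6
```

Call:
{"api": "send_rows", "payload": {"commands": "0 -0.22 -0.98 0 0; 0 -0.22 -0.98 0 0; 0 -0.22 -0.98 0 0; 0 -0.22 -0.98 0 0; 0 0 0 0.8 0; 0 0 0 0.8 0; 0 0 0 0.8 0; 0 0 0 0.8 0; 0 0 0 0.5 0; 0 0 0 0 0; 0 0 0 0 0"}}

```text
t: 13.37
tcp_pos: [0.5495, 0.2455, 0.2039]
tool_rot: [0.998, -0.068, -0.002, 0.0]
force: [0.6, -0.3, -0.3]
finger_gap: 0.243
gripper_force: 58.7
```

```bash
python3 - <<'E'
from h import *
b=snap('side');a=snap('top');st=readout.sense();p,R=tip(st)
print(st['tcp_pos'],st['force'],p,R.T@(PAD-p)/.02,'tip px',proj(b,p),'pad px',proj(b,PAD),'topTip',proj(a,p))
u,v=proj(b,PAD).astype(int);x0,y0=u-45,v-45
cv2.imwrite('pics/s6.png',cv2.cvtColor(cv2.resize(b['pixels'][y0:y0+70,x0:x0+90],None,fx=8,fy=8,interpolation=cv2.INTER_CUBIC),cv2.COLOR_RGB2BGR));print(x0,y0)
E
```

```text
[0.55086564 0.24570858 0.20571797] [ 0.72624688 -0.25471175 -1.48604072] [0.51944582 0.25003956 0.10417619] [-0.5329555  -0.18202739  1.73856231] tip px [284.36888151 143.97494131] pad px [281.74455475 151.66358698] topTip [232.67863636 206.63750331]
236 106
```

View pics/s6.png

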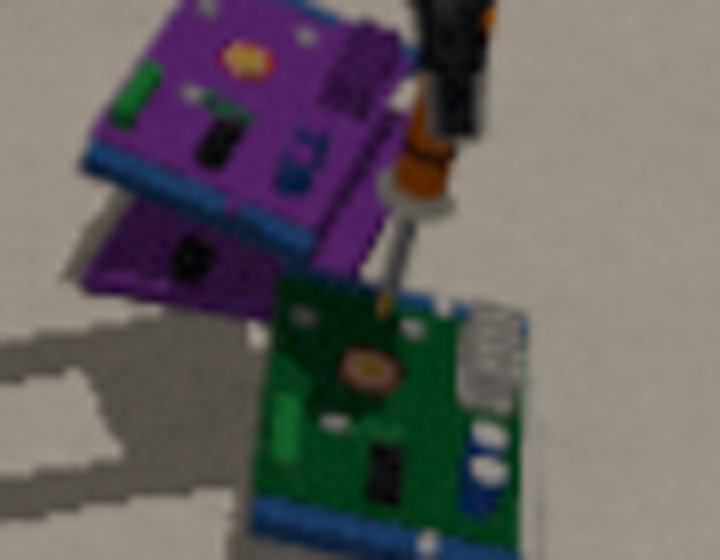

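Call:
{"api": "send_rows", "payload": {"commands": "0 -0.2 -0.1 0.5 0; 0 -0.2 -0.08 0.5 0; 0 -0.03 0 0.2 0; 0 0 0 0 0; 0 0 0 0 0; 0 0 0 0 0"}}

```text
t: 13.97
tcp_pos: [0.543, 0.2504, 0.1819]
tool_rot: [0.998, -0.068, 0.001, -0.0]
force: [0.3, 0.1, -0.5]
finger_gap: 0.238
gripper_force: 58.7
```

```bash
python3 - <<'E'
from h import *
b=snap('side');st=readout.sense();p,R=tip(st,.30)
print(st['tcp_pos'],st['force'],p,R.T@(PAD-p)/.02,'tip px',proj(b,p),'pad px',proj(b,PAD))
u,v=proj(b,PAD).astype(int);x0,y0=u-30,v-30
cv2.imwrite('pics/s7.png',cv2.cvtColor(cv2.resize(b['pixels'][y0:y0+45,x0:x0+60],None,fx=12,fy=12,interpolation=cv2.INTER_CUBIC),cv2.COLOR_RGB2BGR));print(x0,y0)
E
```

```text
[0.54309248 0.25035705 0.18195862] [-0.20029636  0.45906631 -0.61116652] [0.50957689 0.25498149 0.0810429 ] [-0.01045652 -0.00432478  0.58213261] tip px [281.60787811 148.92124172] pad px [281.74455475 151.66358698]
251 121
```

View pics/s7.png

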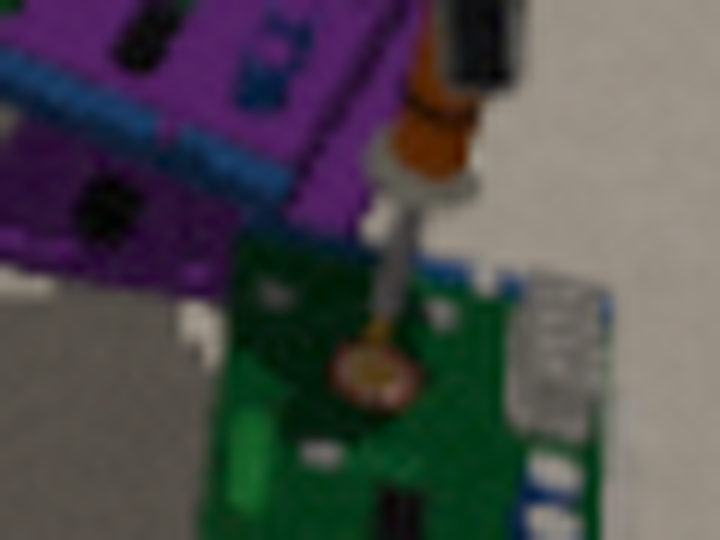

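Call:
{"api": "send_rows", "payload": {"commands": "0 0 0 0.15 0; 0 0 0 0.15 0; 0 0 0 0.1 0; 0 0 0 0 0; 0 0 0 0 0; 0 0 0 0 0"}}

```text
t: 14.52
tcp_pos: [0.5425, 0.2503, 0.1733]
tool_rot: [0.998, -0.068, 0.0, 0.0]
force: [0.3, -0.0, -0.2]
finger_gap: 0.242
gripper_force: 58.7
```

```bash
cat > f.py <<'E'
from h import *
F=[];P=[]
for i in range(8):
    cams.snapshot('side'); s=readout.sense(); F.append(s['force']); P.append(s['tcp_pos'])
F=np.array(F); p,R=tip(s,.30)
print('t',s['t'],'F',F.mean(0).round(2),F.std(0).round(2),'F.n',(F@N).mean().round(2),'tcp',np.mean(P,0).round(4),'gap along n mm',((p-PAD)@N*1e3).round(1))
E
python3 f.py
```

```text
t 14.9167 F [ 0.16 -0.12 -0.04] [0.54 0.59 0.53] F.n 0.01 tcp [0.5425 0.2502 0.1734] gap along n mm 2.8
```

Call:
{"api": "send_rows", "payload": {"commands": "0 0 0 0.1 0; 0 0 0 0 0; 0 0 0 0 0; 0 0 0 0 0"}}

```text
t: 15.25
tcp_pos: [0.5424, 0.2503, 0.1714]
tool_rot: [0.998, -0.068, -0.0, -0.0]
force: [-0.8, 0.2, 0.2]
finger_gap: 0.242
gripper_force: 58.8
```

```bash
python3 f.py
```

```text
t 15.65 F [-0.1  -0.36  0.57] [0.49 0.31 0.44] F.n 0.53 tcp [0.5424 0.2503 0.1714] gap along n mm 0.8
```

Call:
{"api": "send_rows", "payload": {"commands": "0 -0.02 0 0.07 0; 0 -0.02 0 0.07 0; 0 0 0 0 0; 0 0 0 0 0; 0 0 0 0 0; 0 0 0 0 0"}}

```text
t: 16.15
tcp_pos: [0.5417, 0.2504, 0.1686]
tool_rot: [0.998, -0.068, 0.0, -0.0]
force: [-0.9, 0.1, 1.1]
finger_gap: 0.244
gripper_force: 58.8
```

```bash
sed -i 's/range(8)/range(16)/' f.py; python3 f.py
```

```text
t 16.95 F [0.05 0.29 1.29] [0.69 0.43 0.38] F.n 1.24 tcp [0.5417 0.2504 0.1686] gap along n mm -2.1
```

```bash
python3 -c "
from h import *
print(sign_off())"
```

```text
the job is handed in; nothing more can be done
None
```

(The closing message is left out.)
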